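# Lock the jar in its caddy and twist off the tight cap

### The arm

A 6-joint arm with a two-finger parallel gripper is mounted at the origin on a cart in front of the work surface, level with it; the furniture and walls round the work are solid. World frame = base frame: x ahead of the robot, y to its left, z up, the work surface at z = 0. Lengths are in m, angles in rad, forces in N, time in s.
With the tool pointing down it reaches from about 0.275 to 0.725 m from the base axis. Payload 5.6 kg.
Tool frame: the origin (TCP) lies between the finger pads; the fingertips stand arm.tip_reach ahead of it and the grasp point (between the pads) lies 2 mm behind it (arm.tip_reach is the distance from the TCP to the fingertips, in m); z points along the fingers, y is the line along which they close (so a half turn about z gives the same grasp; the last joint's range is limited). The gripper opens to 85 mm and grips with 20 to 120 N. Pads are 22 mm wide; open, the fingers measure 114 mm over their backs; the gripper's body (76 mm by 85 mm) begins 54 mm behind the grasp point. The pads swing forward as they close: fully open they stand 13 mm farther back than shut.
Start: joints at [-0.888, 0.255, 0.108, 0, -1.424, -0.285], TCP at [0.213, -0.507, 0.248] pointing down, gripper open.
Joint ranges: [-2.95, 2.95], [-1.21, 1.97], [-1.09, 1.5], [-2.87, 1.71], [-2.94, -0.07], [-3.05, 3.05]. Speed limits (rad/s): [2.57, 2.57, 3.14, 3.14, 3.14, 3.14].

### API

Orientations are given as a unit quaternion [w, x, y, z].
In Python, from workcell import arm gives the robot as it stands. The module is installed in compiled form; this text tells all that it offers.
- The arm moves only by the tool play_rows, never from a script. Its argument "rows" is text: rows parted by semicolons, each of 6 numbers parted by spaces: the shift along the world's x, y, z in m, then the turn, a rotation vector about the world's x, y, z in degrees. In form: dx dy dz rx ry rz; .... A call has 1 to 20 rows; each row is the pose to reach, as a shift and turn from the pose commanded when the call began; what a row does not reach only later rows make up. A row lasts 1/12 s, in which the tool goes at most 41.7 mm and 7.16 degrees, less where a joint would pass 70% of its speed; a pose out of reach is approached as far as the arm can. A call with a gripper value outside its range is refused whole. "claw" is the opening, from 0 (shut) to 1 (fully open), set as the call begins (left out, the last holds). The fingers move at their own pace and stop on an object; "force" is the grip in N (left out, the last holds). Time passes only in rows, so rows that repeat a pose let the fingers close. It gives the time, the measured TCP pose, the force, the opening and the grip force at its end, in the units of the state.
- arm.get_state(): the state, without advancing time (a new reading comes with each control period).
- arm.camera(name): name is "scene" or "top" or "wrist"; returns the picture (420x560x3 uint8, blue, green, red); there is no depth.
- arm.camera_info(name): a dict with "fx", "fy", "cx", "cy" (pixels), "world_to_cam" (4x4, takes a point from world to camera coordinates). Camera axes: x right, y down, z forward; pixel columns grow to the right and rows downward; lengths in m; the calibration is good to about 2 mm. A picture is of the moment at which its call begins: read the wrist's pose just before it. camera_info takes no time and is no camera call; for the wrist camera it gives the pose at the moment of the call.
- arm.hand_in(): hands the job in; it is judged then, once.
The state is a dict: "clock": time; "q": joint angles; "qvel": joint speeds; "effort": joint torques, N m; "eef_pos": TCP position; "eef_rot": TCP orientation; "ft_force": force on the tool from outside, world axes, zero at the start; "wrist_torque": the same for the moment, N m; "opening": finger opening in m; "gripper_force": force on a finger pad.
Only numpy, scipy, OpenCV 4.12 (cv2) and the standard library are available. Lean on these libraries where they do the work, as an engineer would, in place of code of your own. Each camera call takes 0.05 s, during which the arm holds its last target. There are 200 camera calls.

### The job

The amber jar stands loosely in one compartment of the grey bench caddy: slide the caddy's forked steel cover fully home over that compartment by its red grip, so that the fork braces the jar, then twist the tight black cap anticlockwise (seen from above) until its threads let go, and turn it no further. Lift the cap straight off and finish while still holding it level and centred over the jar, about 2 cm clear above the glass rim, with the cover still home, the jar still in its place and the things around left alone.

Things in the scene. Friction and masses are not known exactly. Their poses are not given: they have to be found in the camera images.
- caddy: Grey metal box with aluminium rails, screwed to the bench, 205 long (own y, -99 to +106), 82 wide (5 thick foot tabs reach x = +-60), 77 high. Origin on the bench under it, z up. The jar stands in the -y compartment, axis at own (0, -60), on the 6 thick floor; the other compartment is empty. Yaw within 0.4 rad of zero. The cover slides along own y.
- cover (a joint): Slide (m) of the flat steel cover, 70 wide, 4 thick, top 73 above the bench. 0 = home at a hard stop: its 50 wide fork slot stands round the jar's flat-sided collar, so the jar cannot be lifted or turned (about 0.2 rad of play). Grows as it opens towards the caddy's +y; starts 0.055 to 0.078. Takes about 3 N and stays where left.
- cover_grip (a point): Centre of the top face of the red upright grip on the cover: a block 12 thick along the caddy's y (the sliding direction), 40 wide along its x, 30 high above the plate; top 103 above the bench. Pinch it from above across the 12. It stands 95 from the jar axis when home, leaving some 57 free between it and the cap.
- jar: Amber glass jar, white label, loose, about 0.35 kg, 64 diameter, 94 high to its rim, collar with two flats 46 apart. Origin: centre of its underside, 6 above the bench; z along its axis, y nearly along the caddy's y. Unbraced, it turns with the cap. A stiff white plug in its mouth makes the cap tight; a sprung disc on it pushes the cap up with 5 to 9 N.
- jar_rim (a point): Centre of the jar's rim, 94 above the jar's origin, on its axis.
- cap: Black ribbed screw cap, 64 diameter, 22 high, 50 g. Origin: centre of its lower edge, 88 above the bench when on. Angle on the jar starts 0 to 0.12 rad; turned anticlockwise it rises 2 mm, lets go at about 0.93 and can then be lifted straight off up to about 1.6, where it meets a stop. Tight (about 0.4 N m): grip its diameter with 60 N or more at half height or above.
- cap_mark (a point): Outer end of the white line on top of the cap: 30 out along the cap's own x, 22 above its lower edge. Its direction from the cap's axis, measured from the jar's x axis, is the angle of the cap on the jar.
- bag_sealer: Blue bag sealer fixed on the bench to the right of the caddy, its black-handled arm raised: an obstacle to pass over (tool at least 0.35 m above the bench) or around. Origin: on the bench under it.
- washer_tin: Small open tin, 61 diameter, 24 high, bystander behind the caddy. Origin: centre of its underside.
- tape_measure: Yellow tape measure, 35 x 89 x 62 high, bystander behind the caddy. Origin: centre of its underside.
- glue_stick: White and red glue stick lying down, 26 x 94 x 26, bystander in front of the caddy. Origin: centre of its underside.
Things that resemble listed ones, but are neither listed nor needed, are in the scene too. Leave any green or turquoise look-alike of the cap alone.

How it is judged:
By the outcome, as a careful person would: the job done as asked, in the order asked, and still so for the second after the job is handed in, while the arm keeps its last pose, push and grip.
It also fails if it takes over 51 s, if anything falls off the work surface, if the arm or the gripper's body presses on something with over 40 N, if the wrist force passes 120 N, or if a joint passes its speed limit or range.

## Working session

There is one attempt and no reset: what is moved stays moved. The work goes in short steps, Python scripts to look and compute and a tool call to move; the robot and the scene stay as the last step left them, time stands still between calls to the robot, and variables do not carry over. Pictures are saved under pics/ and viewed, at most 10 in all, crops included, and the job is handed in when it is done.

Besides the shell and the picture viewer there is one more tool, called by a JSON object that holds its "api" and its "payload". play_rows: Moves the arm, as the interface text tells. Its arguments: {"type":"object","properties":{"rows":{"type":"string"},"claw":{"type":"number"},"force":{"type":"number"}},"required":["rows"]}

```bash
mkdir -p pics
python3 - <<'E'
from workcell import arm
import cv2,numpy as np
s=arm.get_state();print(s['clock'],s['eef_pos'],s['eef_rot'],s['opening'],arm.tip_reach)
for n in("scene","top"):
    cv2.imwrite(f"pics/{n}0.png",arm.camera(n));i=arm.camera_info(n);print(n,i['fx'],i['cx'],i['cy'],np.round(np.linalg.inv(i['world_to_cam']),3))
E
```

```text
0.0 [ 0.21293159 -0.50661257  0.24737858] [-2.27473632e-04 -1.97558271e-01  9.80290664e-01  9.44259316e-04] 0.08562932972650394 0.017
scene 515.1145967836277 274.9303239320131 211.55604149537527 [[-0.678 -0.439  0.59  -0.023]
 [-0.735  0.401 -0.547  0.568]
 [ 0.003 -0.804 -0.594  0.676]
 [ 0.     0.     0.     1.   ]]
top 471.2998625401539 282.43070770653776 200.68062768024095 [[ 0.028 -0.988  0.152  0.412]
 [-1.    -0.029 -0.003  0.074]
 [ 0.007 -0.152 -0.988  0.953]
 [ 0.     0.     0.     1.   ]]
```

View pics/scene0.png

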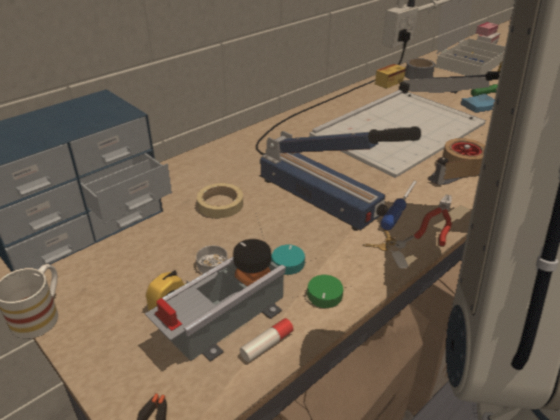

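View pics/top0.png

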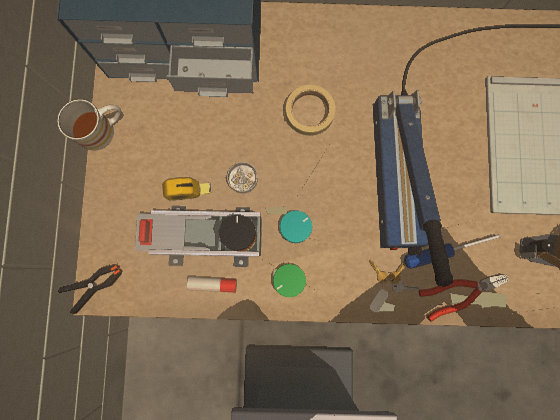

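The caddy is at about columns 135-262, rows 208-258 in the top view, with the red grip at (145,232) and the cap at (238,233). The scene view agrees. I'll enlarge the caddy.

Run:
```python
import cv2
a=cv2.imread("pics/top0.png")[195:275,125:270]
cv2.imwrite("pics/c1.png",cv2.resize(a,None,fx=5.5,fy=5.5,interpolation=cv2.INTER_CUBIC))
a=cv2.imread("pics/scene0.png")[230:360,140:310]
cv2.imwrite("pics/c2.png",cv2.resize(a,None,fx=4.5,fy=4.5,interpolation=cv2.INTER_CUBIC))
```

```text
(no output)
```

View pics/c1.png

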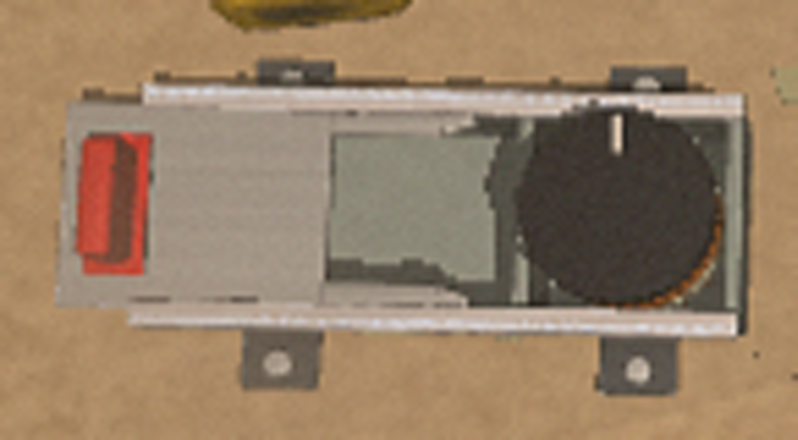

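View pics/c2.png

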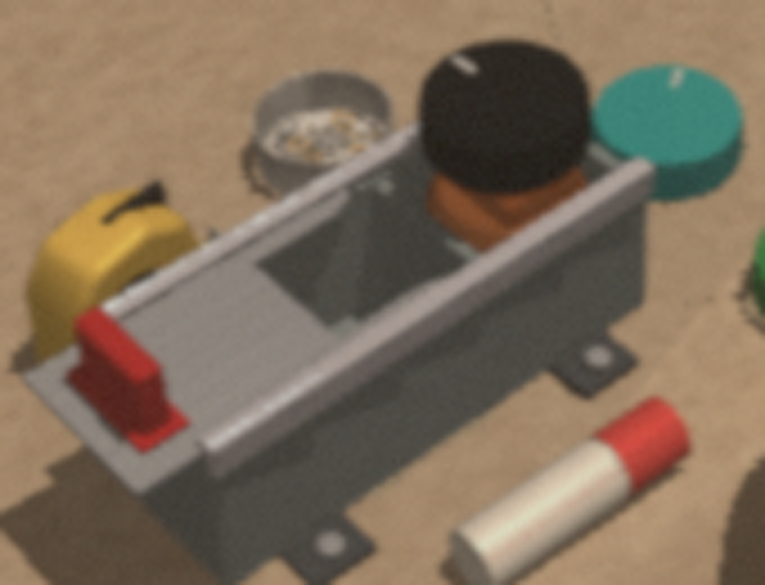

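The enlarged top view shows the rail outer corners at (145,85), (743,97), (130,325) and (737,335). The cap's top centre is at (620,206) and its mark end at (616,113). The grip's top face is centred at about (100,198).

```bash
cat > h.py <<'E'
from workcell import arm
import numpy as np,cv2
def ray(n,u,v,z,i=None):
    i=i or arm.camera_info(n);M=np.linalg.inv(i['world_to_cam'])
    d=M[:3,:3]@[(u-i['cx'])/i['fx'],(v-i['cy'])/i['fy'],1];o=M[:3,3]
    return o+d*(z-o[2])/d[2]
def proj(n,p):
    i=arm.camera_info(n);c=i['world_to_cam']@np.r_[p,1];return np.array([c[0]/c[2]*i['fx']+i['cx'],c[1]/c[2]*i['fy']+i['cy']])
E
python3 - <<'E'
from h import *
c=lambda u,v,z:np.round(ray("top",u/5.5+125,v/5.5+195,z),4)
for n,u,v,z in[("TL",145,85,.077),("TR",743,97,.077),("BL",130,325,.077),("BR",737,335,.077),("cap",620,206,.11),("mark",616,113,.11),("grip",100,198,.103),("tabTL",297,75,.005),("tabTR",649,85,.005),("tabBL",278,363,.005),("tabBR",638,369,.005)]:print(n,c(u,v,z))
s=lambda u,v,z:np.round(ray("scene",u/4.5+140,v/4.5+230,z),4)
print("scene cap",s(505,105,.11),"mark",s(455,60,.11),"grip",s(122,343,.103))
E
```

```text
TL [0.5212 0.3163 0.077 ]
TR [0.523  0.1129 0.077 ]
BL [0.44   0.3156 0.077 ]
BR [0.4424 0.112  0.077 ]
cap [0.4819 0.1501 0.11  ]
mark [0.5123 0.1527 0.11  ]
grip [0.4803 0.3212 0.103 ]
tabTL [0.5355 0.2806 0.005 ]
tabTR [0.5355 0.1508 0.005 ]
tabBL [0.4302 0.281  0.005 ]
tabBR [0.4317 0.1506 0.005 ]
scene cap [0.4791 0.155  0.11  ] mark [0.5115 0.1521 0.11  ] grip [0.4801 0.3222 0.103 ]
```

{"api": "play_rows", "payload": {"rows": "0 0 0.122 0 0 0;0 0 0.122 0 0 0;0 0 0.122 0 0 0;0 0 0.122 0 0 0;0.2675 0.828 0.122 0 0 -22;0.2675 0.828 0.122 0 0 -22;0.2675 0.828 0.122 0 0 -22;0.2675 0.828 0.122 0 0 -22;0.2675 0.828 0.122 0 0 -22;0.2675 0.828 0.122 0 0 -22;0.2675 0.828 0.122 0 0 -22;0.2675 0.828 0.122 0 0 -22;0.2675 0.828 0.122 0 0 -22;0.2675 0.828 0.122 0 0 -22;0.2675 0.828 0.122 0 0 -22;0.2675 0.828 0.122 0 0 -22;0.2675 0.828 0.122 0 0 -22;0.2675 0.828 0.122 0 0 -22;0.2675 0.828 0.122 0 0 -22;0.2675 0.828 0.122 0 0 -22", "claw": 1}}

```text
clock: 1.77
eef_pos: [0.4145, 0.1188, 0.3703]
eef_rot: [0.0, -0.007, 1.0, 0.0]
ft_force: [1.1, -1.0, -0.0]
opening: 0.0851
gripper_force: 0.0
```

{"api": "play_rows", "payload": {"rows": "0.055 0.17 -0.15 0 0 0;0.055 0.17 -0.15 0 0 0;0.055 0.17 -0.15 0 0 0;0.055 0.17 -0.15 0 0 0;0.055 0.17 -0.15 0 0 0;0.055 0.17 -0.15 0 0 0;0.055 0.17 -0.15 0 0 0;0.055 0.17 -0.15 0 0 0;0.055 0.17 -0.15 0 0 0", "claw": 0.6}}

```text
clock: 2.52
eef_pos: [0.4698, 0.2863, 0.2208]
eef_rot: [0.0, -0.007, 1.0, -0.0]
ft_force: [0.0, -0.1, -0.2]
opening: 0.0513
gripper_force: 0.0
```

Run:
```python
from h import *
s=arm.get_state();i=arm.camera_info("wrist");p=arm.camera("wrist");cv2.imwrite("pics/w1.png",p)
print(s['eef_pos'],s['eef_rot'],s['opening'],s['q'])
np.save("w1.npy",i,allow_pickle=True)
```

```text
[0.46984731 0.28628068 0.22077876] [ 2.36939031e-04 -6.95889220e-03  9.99975755e-01 -8.98061671e-05] 0.05129732972483629 [ 8.31989789e-01  2.64773068e-01  5.12060475e-02  4.80914301e-04
 -1.35703973e+00 -2.38897019e+00]
```

View pics/w1.png

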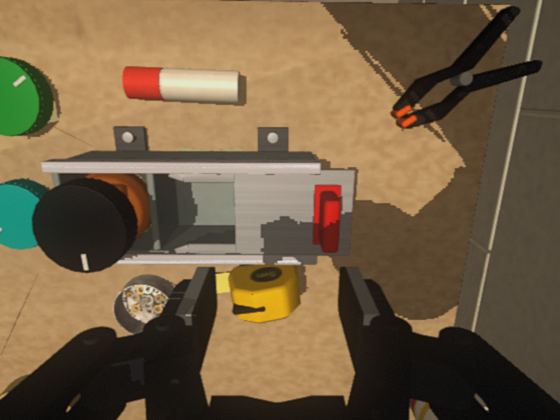

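The wrist view shows the cap's top disc centred near (85,225), its mark end at (86,269), and the grip at about (329,219).

Run:
```python
from h import *
i=np.load("w1.npy",allow_pickle=True).item()
for n,u,v,z in[("cap",85,225,.11),("mark",86,269,.11),("grip",329,219,.103),("gripL",314,186,.103),("gripR",341,250,.103),("railL",43,167,.077),("railR",320,167,.077)]:print(n,np.round(ray("",u,v,z,i),4))
p=cv2.imread("pics/w1.png")
cv2.imwrite("pics/c3.png",np.vstack([cv2.resize(p[170:280,20:150],None,fx=4,fy=4,interpolation=2)[:, :520],]) if 0 else np.hstack([cv2.resize(p[170:280,20:150],None,fx=4,fy=4,interpolation=2),cv2.resize(p[170:280,300:365],None,fx=4,fy=4,interpolation=2)]))
```

```text
cap [0.4789 0.1573 0.11  ]
mark [0.5117 0.1533 0.11  ]
grip [0.4749 0.3225 0.103 ]
gripL [0.4516 0.3111 0.103 ]
gripR [0.498  0.3323 0.103 ]
railL [0.4464 0.1152 0.077 ]
railR [0.4437 0.3176 0.077 ]
```

View pics/c3.png

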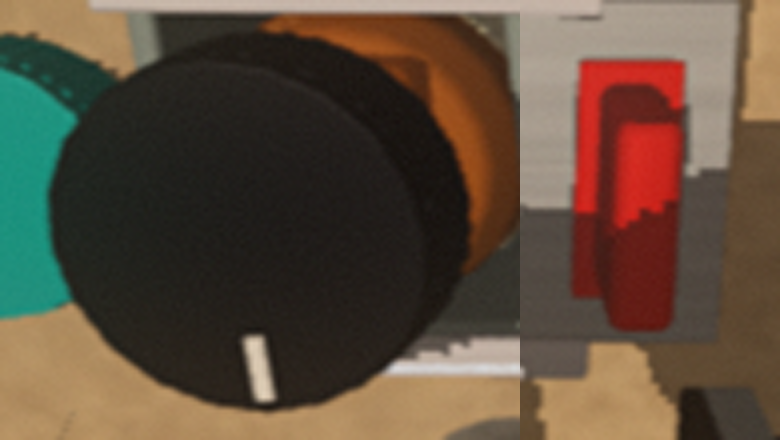

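The enlarged view gives the cap's top disc centre at (79.5,228.8), the mark end at (86.2,270.7) and the grip's top face centre at (332,226).

Run:
```python
from h import *
i=np.load("w1.npy",allow_pickle=True).item()
for n,u,v,z in[("cap",79.5,228.8,.11),("mark",86.2,270.7,.11),("markin",83.2,254.2,.11),("grip",332,226,.103)]:print(n,np.round(ray("",u,v,z,i),4))
```

```text
cap [0.4817 0.1532 0.11  ]
mark [0.5131 0.1533 0.11  ]
markin [0.5004 0.153  0.11  ]
grip [0.48   0.3249 0.103 ]
```

{"api": "play_rows", "payload": {"rows": "0.010 0.037 -0.04 0 0 0;0.010 0.037 -0.08 0 0 0;0.010 0.037 -0.10 0 0 0;0.010 0.037 -0.115 0 0 0;0.010 0.037 -0.125 0 0 0;0.010 0.037 -0.125 0 0 0;0.010 0.037 -0.125 0 0 0"}}

```text
clock: 3.15
eef_pos: [0.4805, 0.3235, 0.097]
eef_rot: [0.001, -0.007, 1.0, 0.001]
ft_force: [-0.3, 0.6, 0.9]
opening: 0.0517
gripper_force: 0.0
```

{"api": "play_rows", "payload": {"rows": "0 0 0 0 0 0;0 0 0 0 0 0;0 0 0 0 0 0;0 0 0 0 0 0;0 0 0 0 0 0;0 0 0 0 0 0;0 0 0 0 0 0;0 0 0 0 0 0;0 0 0 0 0 0", "claw": 0, "force": 40}}

```text
clock: 3.9
eef_pos: [0.4802, 0.324, 0.0968]
eef_rot: [0.001, -0.007, 1.0, 0.001]
ft_force: [-2.0, 0.2, 7.0]
opening: 0.0113
gripper_force: 42.1
```

{"api": "play_rows", "payload": {"rows": "0 -0.005 0.001 0 0 0;0 -0.015 0.001 0 0 0;0 -0.025 0.001 0 0 0;0 -0.035 0.001 0 0 0;0.0005 -0.045 0.001 0 0 0;0.0005 -0.055 0.001 0 0 0;0.0005 -0.062 0.001 0 0 0;0.0005 -0.066 0.001 0 0 0;0.0005 -0.068 0.001 0 0 0;0.0005 -0.068 0.001 0 0 0"}}

```text
clock: 4.73
eef_pos: [0.4808, 0.2549, 0.0968]
eef_rot: [0.001, -0.007, 1.0, -0.0]
ft_force: [5.4, -1.4, 2.6]
opening: 0.0112
gripper_force: 41.5
```

{"api": "play_rows", "payload": {"rows": "0 -0.001 0 0 0 0;0 -0.002 0 0 0 0;0 -0.003 0 0 0 0;0 -0.004 0 0 0 0;0 -0.004 0 0 0 0;0 -0.004 0 0 0 0"}}

```text
clock: 5.23
eef_pos: [0.4809, 0.2521, 0.0968]
eef_rot: [0.001, -0.007, 1.0, 0.0]
ft_force: [5.1, 2.2, 2.1]
opening: 0.0108
gripper_force: 41.5
```

{"api": "play_rows", "payload": {"rows": "0 -0.001 0 0 0 0;0 -0.002 0 0 0 0;0 -0.003 0 0 0 0;0 -0.003 0 0 0 0;0 -0.003 0 0 0 0"}}

```text
clock: 5.65
eef_pos: [0.4809, 0.2491, 0.0968]
eef_rot: [0.001, -0.007, 1.0, 0.0]
ft_force: [5.5, 2.1, 1.3]
opening: 0.0115
gripper_force: 41.5
```

{"api": "play_rows", "payload": {"rows": "0 -0.001 0 0 0 0;0 -0.002 0 0 0 0;0 -0.003 0 0 0 0;0 -0.003 0 0 0 0;0 -0.003 0 0 0 0"}}

```text
clock: 6.07
eef_pos: [0.4809, 0.247, 0.0968]
eef_rot: [0.001, -0.007, 1.0, 0.001]
ft_force: [5.3, 4.3, 1.0]
opening: 0.0111
gripper_force: 41.4
```

{"api": "play_rows", "payload": {"rows": "0 -0.001 0 0 0 0;0 -0.002 0 0 0 0;0 -0.003 0 0 0 0;0 -0.003 0 0 0 0;0 -0.003 0 0 0 0"}}

```text
clock: 6.48
eef_pos: [0.481, 0.2468, 0.0968]
eef_rot: [0.001, -0.007, 1.0, 0.004]
ft_force: [2.9, 13.5, -0.6]
opening: 0.0114
gripper_force: 41.3
```

{"api": "play_rows", "payload": {"rows": "0 -0.001 0 0 0 0;0 -0.001 0 0 0 0;0 -0.001 0 0 0 0"}}

```text
clock: 6.73
eef_pos: [0.4809, 0.2467, 0.0968]
eef_rot: [0.002, -0.007, 1.0, 0.004]
ft_force: [2.6, 16.5, -0.1]
opening: 0.0112
gripper_force: 41.3
```

{"api": "play_rows", "payload": {"rows": "0 0.002 0 0 0 0;0 0.0035 0 0 0 0;0 0.0035 0 0 0 0"}}

```text
clock: 6.98
eef_pos: [0.4809, 0.247, 0.0968]
eef_rot: [0.001, -0.007, 1.0, 0.001]
ft_force: [4.4, 5.7, 1.9]
opening: 0.011
gripper_force: 41.6
```

{"api": "play_rows", "payload": {"rows": "0 0 0 0 0 0;0 0 0 0 0 0;0 0 0 0 0 0;0 0 0 0 0 0;0 0 0.02 0 0 0;0 0 0.05 0 0 0;0 -0.005 0.08 0 0 0;0 -0.005 0.12 0 0 0;0 -0.005 0.12 0 0 0;0 -0.005 0.12 0 0 0", "claw": 0.4}}

```text
clock: 7.82
eef_pos: [0.4809, 0.2405, 0.2187]
eef_rot: [0.002, -0.007, 1.0, 0.002]
ft_force: [0.4, 0.3, -0.9]
opening: 0.0342
gripper_force: 0.0
```

Run:
```python
from h import *
s=arm.get_state();i=arm.camera_info("wrist");p=arm.camera("wrist")
print(s['eef_pos'],s['opening']);np.save("w2.npy",i,allow_pickle=True)
cv2.imwrite("pics/w2f.png",p)
t=arm.camera("top");cv2.imwrite("pics/t2f.png",t)
a=cv2.resize(p,(560,420)); b=cv2.resize(t[195:275,125:270],(797,440),interpolation=2)
cv2.imwrite("pics/w2.png",a)
```

```text
[0.48090757 0.24046977 0.21873383] 0.034204850367935614
```

View pics/w2.png

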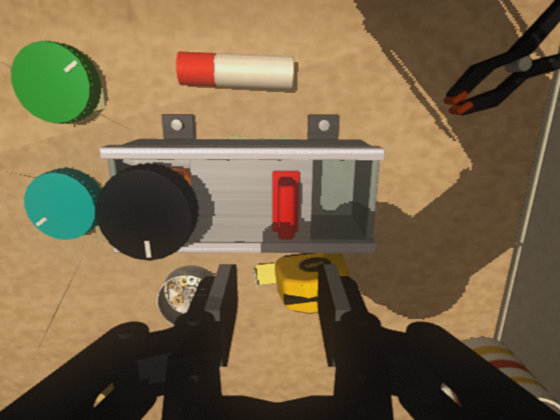

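The cover is now over the jar compartment, with the grip at about (286,205) and the cap near (147,210). I'll enlarge the cap for its centre and mark.

Run:
```python
import cv2
p=cv2.imread("pics/w2f.png")[140:270,85:325]
cv2.imwrite("pics/c4.png",cv2.resize(p,None,fx=3.3,fy=3.3,interpolation=2))
```

```text
(no output)
```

View pics/c4.png

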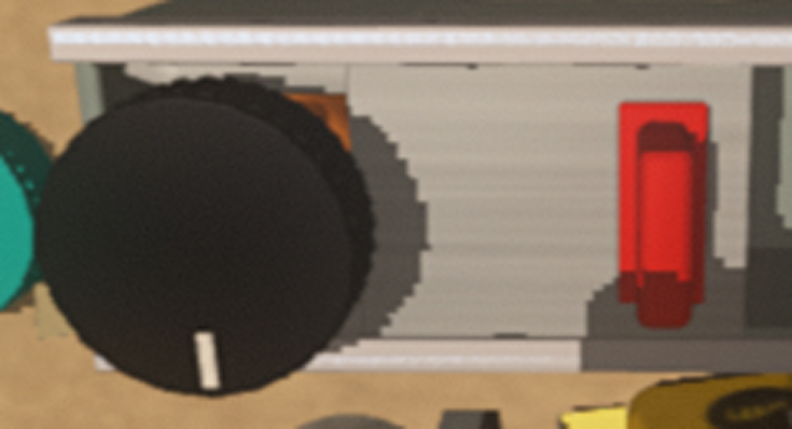

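In this crop the disc centre is at (195,246), the mark runs from (203,332) to (211,388), and the grip's top centre is at (664,238).

Run:
```python
from h import *
i=np.load("w2.npy",allow_pickle=True).item()
for n,u,v,z in[("cap",195,246,.11),("mark",211,388,.11),("markin",203,332,.11),("grip",664,238,.103),("railL",50,28,.077),("left",38,246,.11),("right",352,246,.11),("top",195,97,.11)]:print(n,np.round(ray("",u/3.3+85,v/3.3+140,z,i),4))
```

```text
cap [0.4816 0.1532 0.11  ]
mark [0.5127 0.1536 0.11  ]
markin [0.5002 0.1531 0.11  ]
grip [0.481  0.2474 0.103 ]
railL [0.4434 0.1146 0.077 ]
left [0.482  0.1218 0.11  ]
right [0.4812 0.1847 0.11  ]
top [0.4513 0.1562 0.11  ]
```

{"api": "play_rows", "payload": {"rows": "0.001 -0.03 0 0 0 0;0.001 -0.06 0 0 0 0;0.001 -0.08 0 0 0 0;0.001 -0.088 0 0 0 0;0.001 -0.088 -0.03 0 0 0;0.001 -0.088 -0.06 0 0 0;0.001 -0.088 -0.08 0 0 0;0.001 -0.088 -0.1 0 0 0;0.001 -0.088 -0.115 0 0 0;0.001 -0.088 -0.122 0 0 0;0.001 -0.088 -0.122 0 0 0;0.001 -0.088 -0.122 0 0 0", "claw": 1}}

```text
clock: 8.92
eef_pos: [0.4812, 0.1521, 0.0943]
eef_rot: [-0.0, -0.007, 1.0, -0.0]
ft_force: [-0.4, 0.5, 0.4]
opening: 0.0854
gripper_force: 0.0
```

{"api": "play_rows", "payload": {"rows": "0 0 0 0 0 0;0 0 0 0 0 0;0 0 0 0 0 0;0 0 0 0 0 0;0 0 0 0 0 0;0 0 0 0 0 0;0 0 0 0 0 0;0 0 0 0 0 0", "claw": 0, "force": 85}}

```text
clock: 9.58
eef_pos: [0.482, 0.1523, 0.0962]
eef_rot: [0.001, -0.007, 1.0, 0.0]
ft_force: [-2.2, -1.5, 6.4]
opening: 0.0622
gripper_force: 90.8
```

Run:
```python
from h import *
s=arm.get_state()
for k in s:print(k,np.round(s[k],4))
```

```text
clock 9.5833
q [ 6.1700e-01  2.6880e-01 -2.7990e-01  9.0000e-04 -1.0195e+00 -2.1740e+00]
qvel [ 0.0009 -0.0006 -0.0003  0.0004 -0.0018 -0.    ]
effort [ 8.18000e-02 -3.33465e+01  1.95666e+01  4.11320e+00  6.99100e-01
  1.79000e-02]
eef_pos [0.482  0.1523 0.0962]
eef_rot [ 1.3e-03 -7.1e-03  1.0e+00  4.0e-04]
ft_force [-2.1541 -1.542   6.4444]
wrist_torque [-0.231   0.6335  0.0099]
gripper_force 90.7866
opening 0.0622
```

{"api": "play_rows", "payload": {"rows": "0 0 0 0 0 3;0 0 0.0002 0 0 6;0 0 0.0003 0 0 9;0 0 0.0004 0 0 12;0 0 0.0005 0 0 15;0 0 0.0006 0 0 18;0 0 0.0006 0 0 18"}}

```text
clock: 10.17
eef_pos: [0.4821, 0.1523, 0.0963]
eef_rot: [0.001, -0.164, 0.986, 0.0]
ft_force: [-0.0, -1.2, 4.7]
opening: 0.0624
gripper_force: 91.8
```

```bash
cat > st.py <<'E'
from h import *
from scipy.spatial.transform import Rotation as R
s=arm.get_state();q=s['eef_rot'];M=R.from_quat([q[1],q[2],q[3],q[0]]).as_matrix()
print(np.round(s['clock'],2),"pos",np.round(s['eef_pos'],4),"yaw",np.round(np.degrees(np.arctan2(-M[0,1],M[1,1])),2),"tilt",np.round(M[:2,2],4),"F",np.round(s['ft_force'],1),"T",np.round(s['wrist_torque'],3),"e6",np.round(s['effort'][5],3),"op",np.round(s['opening'],4))
E
python3 st.py
```

```text
10.17 pos [0.4821 0.1523 0.0963] yaw 18.88 tilt [0.0025 0.001 ] F [-0.  -1.2  4.7] T [-0.246  0.071 -0.277] e6 0.967 op 0.0624
```

{"api": "play_rows", "payload": {"rows": "0 0 0.0002 0 0 3;0 0 0.0003 0 0 6;0 0 0.0004 0 0 9;0 0 0.0005 0 0 12;0 0 0.0006 0 0 15;0 0 0.0007 0 0 18;0 0 0.0007 0 0 18"}}

```text
clock: 10.75
eef_pos: [0.4821, 0.152, 0.0965]
eef_rot: [0.001, -0.316, 0.949, -0.0]
ft_force: [2.1, -1.8, 2.3]
opening: 0.0625
gripper_force: 92.1
```

```bash
python3 st.py
python3 - <<'E'
from h import *
p=arm.camera("wrist");cv2.imwrite("pics/w3.png",p)
p=arm.camera("scene")[215:320,140:310]
cv2.imwrite("pics/s3.png",cv2.resize(p,None,fx=4.5,fy=4.5,interpolation=2))
E
```

```text
10.75 pos [0.4821 0.152  0.0965] yaw 36.79 tilt [0.0021 0.0005] F [ 2.1 -1.8  2.3] T [-0.595 -0.793 -0.352] e6 1.028 op 0.0625
```

View pics/w3.png

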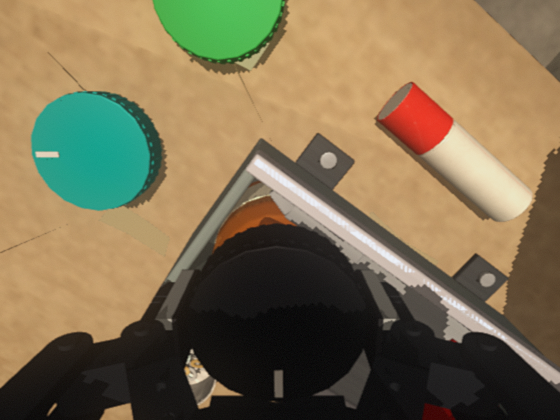

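{"api": "play_rows", "payload": {"rows": "0 0 0.0002 0 0 3;0 0 0.0003 0 0 6;0 0 0.0005 0 0 9;0 0 0.0006 0 0 12;0 0 0.0006 0 0 12"}}

```text
clock: 11.27
eef_pos: [0.4821, 0.152, 0.0966]
eef_rot: [0.001, -0.413, 0.911, -0.0]
ft_force: [4.2, -1.9, -0.8]
opening: 0.0626
gripper_force: 92.5
```

```bash
python3 st.py
```

```text
11.27 pos [0.4821 0.152  0.0966] yaw 48.8 tilt [0.0017 0.0002] F [ 4.2 -1.9 -0.8] T [-0.769 -1.524 -0.336] e6 0.985 op 0.0626
```

{"api": "play_rows", "payload": {"rows": "0 0 0 0 0 2;0 0 0 0 0 4;0 0 0 0 0 4"}}

```text
clock: 11.52
eef_pos: [0.4821, 0.152, 0.0966]
eef_rot: [0.001, -0.444, 0.896, -0.0]
ft_force: [4.6, -2.3, -0.1]
opening: 0.0624
gripper_force: 92.5
```

```bash
python3 st.py
```

```text
11.52 pos [0.4821 0.152  0.0966] yaw 52.74 tilt [0.0018 0.0001] F [ 4.6 -2.3 -0.1] T [-0.863 -1.559 -0.329] e6 0.814 op 0.0624
```

{"api": "play_rows", "payload": {"rows": "0 0 0 0 0 1.5;0 0 0 0 0 3;0 0 0 0 0 3"}}

```text
clock: 11.77
eef_pos: [0.4822, 0.152, 0.0966]
eef_rot: [0.001, -0.467, 0.884, -0.0]
ft_force: [5.6, -2.5, -0.1]
opening: 0.0621
gripper_force: 92.5
```

```bash
python3 st.py
```

```text
11.77 pos [0.4822 0.152  0.0966] yaw 55.71 tilt [0.0019 0.0001] F [ 5.6 -2.5 -0.1] T [-0.927 -1.704 -0.41 ] e6 0.718 op 0.0621
```

{"api": "play_rows", "payload": {"rows": "0 0 0 0 0 1.5;0 0 0 0 0 3;0 0 0.001 0 0 3;0 0 0.001 0 0 3;0 0 0.001 0 0 3"}}

```text
clock: 12.18
eef_pos: [0.4821, 0.152, 0.0977]
eef_rot: [0.001, -0.49, 0.872, -0.0]
ft_force: [5.2, -2.4, 0.1]
opening: 0.0621
gripper_force: 93.4
```

```bash
python3 st.py
```

```text
12.18 pos [0.4821 0.152  0.0977] yaw 58.67 tilt [0.0019 0.    ] F [ 5.2 -2.4  0.1] T [-0.865 -1.544 -0.232] e6 0.24 op 0.0621
```

{"api": "play_rows", "payload": {"rows": "0 0 0.002 0 0 0;0 0 0.004 0 0 0;0 0 0.006 0 0 0;0 0 0.008 0 0 0;0 0 0.008 0 0 0"}}

```text
clock: 12.6
eef_pos: [0.4798, 0.1523, 0.1038]
eef_rot: [-0.001, -0.49, 0.872, 0.001]
ft_force: [0.8, 3.2, -12.2]
opening: 0.0621
gripper_force: 96.6
```

```bash
python3 st.py
```

```text
12.6 pos [0.4798 0.1523 0.1038] yaw 58.71 tilt [-0.0033  0.0002] F [  0.8   3.2 -12.2] T [ 1.145 -0.257  0.009] e6 -0.01 op 0.0621
```

Run:
```python
from h import *
p=arm.camera("scene");cv2.imwrite("pics/s4f.png",p);w=arm.camera("wrist");cv2.imwrite("pics/w4f.png",w)
a=cv2.imread("pics/s3.png")[100:480,300:765]
b=cv2.resize(p[215:320,140:310],None,fx=4.5,fy=4.5,interpolation=2)[100:480,300:765]
top=np.hstack([a,b]);top=cv2.resize(top,(790,int(top.shape[0]*790/top.shape[1])))
w3=cv2.imread("pics/w3.png")[170:400,150:470]
bot=np.hstack([w3,w[170:400,150:470]]);bot=cv2.resize(bot,(790,int(bot.shape[0]*790/bot.shape[1])))
o=np.vstack([top,bot]);print(o.shape);cv2.imwrite("pics/cmp.png",o[:600])
```

```text
(599, 790, 3)
```

View pics/cmp.png

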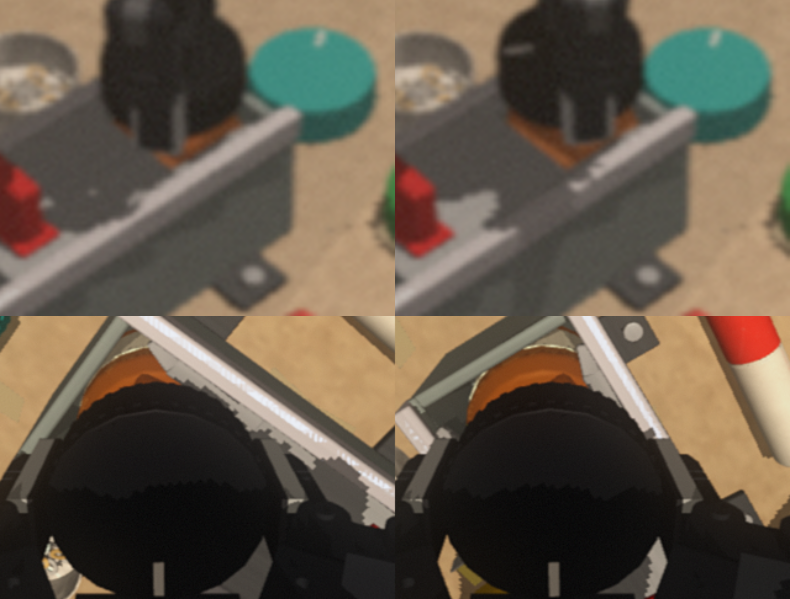

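{"api": "play_rows", "payload": {"rows": "0 0 0 0 0 0;0 0 0 0 0 0;0 0 0 0 0 0"}}

```text
clock: 12.95
eef_pos: [0.4802, 0.152, 0.1043]
eef_rot: [-0.001, -0.491, 0.871, 0.0]
ft_force: [-0.3, 3.8, -15.8]
opening: 0.062
gripper_force: 96.6
```

```bash
python3 st.py
python3 - <<'E'
from h import *
# amber mask statistics in scene view, before (w/ jar at rest) and now
for f in("scene0","s4f"):
    p=cv2.imread(f"pics/{f}.png")[230:300,225:290]
    h=cv2.cvtColor(p,cv2.COLOR_BGR2HSV);m=(h[...,0]<14)&(h[...,1]>150)&(h[...,2]>60)
    v,u=np.nonzero(m);print(f,m.sum(),u.min()+225,u.max()+225,v.min()+230,v.max()+230)
    for r in range(25,62,2):print(r+230,"".join("#" if x else "." for x in m[r]))
for z in(.07,.073,.088,.094,.1,.106):print(z,proj("scene",[.482-.0,.152,z]))
E
```

```text
12.95 pos [0.4802 0.152  0.1043] yaw 58.77 tilt [-0.0023 -0.0003] F [ -0.3   3.8 -15.8] T [ 1.417  0.226 -0.077] e6 -0.017 op 0.062
scene0 229 236 268 268 283
255 .................................................................
257 .................................................................
259 .................................................................
261 .................................................................
263 .................................................................
265 .................................................................
267 .................................................................
269 .............#...........................###.....................
271 ............#####....................#######.....................
273 ............#########.....#.############.........................
275 ...........##########################............................
277 ..............####################...............................
279 ...............################..................................
281 ..................#########
[... 1242 characters left out ...]
.........
279 .........................###.....................................
281 .................................................................
283 .................................................................
285 .................................................................
287 .................................................................
289 .................................................................
291 .................................................................
0.07 [252.98198706 269.3276073 ]
0.073 [252.94320323 268.03735568]
0.088 [252.74691284 261.50721214]
0.094 [252.66727199 258.85773886]
0.1 [252.58697658 256.18648971]
0.106 [252.50601851 253.49319511]
```

Run:
```python
from h import *
a=cv2.resize(cv2.imread("pics/s3.png"),(170,105),interpolation=cv2.INTER_AREA)
b=cv2.imread("pics/s4f.png")[215:320,140:310]
for p in(a,b):
    h=cv2.cvtColor(p,cv2.COLOR_BGR2HSV).astype(int);am=(h[...,0]<16)&(h[...,1]>110)&(h[...,2]>45);dk=h[...,2]<50
    for r in range(36,74,1):print(r+215,"".join("A" if am[r,c] else "k" if dk[r,c] else "." for c in range(85,145)))
    print()
```

```text
251 ..........kkkkkkkkkkkkkkkkkkkkkkkkkkkkkkkkkk................
252 .........kkkkkkkkkkkkkkkkkkkkkkkkkkkkkkkkkkkk...............
253 .........kkkkkkkkkkkkkkkkkkkkkkkkkkkkkkkkkkkk...............
254 .........kkkkkkkkkkkkkkkkkkkkkkkkkkkkkkkkkkkk...............
255 .........kkkkkkkkkkkkkkkkkkkkkkkkkkkkkkkkkkkk...............
256 .........kkkkkkkkkkkkkkkkkkkkkkkkkkkkkkkkkkkk...............
257 .........kkkkkkkkkkkkkkkkkkkkkkkkkkkkkkkkkkkk...............
258 .........kkkkkkkkkkkkkkkkkkkkkkkkkkkkkkkkkkkkk..............
259 .........kkkkkkkkkkkkkkkkkkkkkkkkkkkkkkkkkkkkk..............
260 .........kkkkkkkkkkkkkkkkkkkkkkkkkkkkkkkkkkkk...............
261 .........kkkkkkkkkkkkkkkkkkkk..kkkkkkkkkkkkkk...............
262 .........kkkkkkkkkkkkkkkkkk....kkkkkkkkkkkkk................
263 .........kkkkkkkkkkkkkkkkkk....kkkkkkkkkkkkk................
264 ..........kkkkkkkkkkkkkkkkk....kkkkkkkkkkkkk................
265 ..........kkkkkk.kkkkkkkkk.....kkkkkkkkkkkkk................
266 ...........kkkkk..kkkkkkkk.....kkkkkkkkkkkk.................
267 ...........kkkk...kkkkkkkk.....kkkkkkkkkk...............
[... 3140 characters left out ...]
.............AAAAAAAAA............................
279 ........................AAAAAA..............................
280 .........................AAA................................
281 ............................................................
282 ............................................................
283 ............................................................
284 ............................................................
285 ............................................................
286 ............................................................
287 ............................................................
288 ............................................................
```

{"api": "play_rows", "payload": {"rows": "0 0 -0.001 0 0 0;0 0 -0.002 0 0 0;0 0 -0.002 0 0 0;0 0 -0.002 0 0 0"}}

```text
clock: 13.28
eef_pos: [0.4813, 0.1519, 0.1036]
eef_rot: [0.0, -0.491, 0.871, -0.0]
ft_force: [-2.0, 1.8, -7.9]
opening: 0.0626
gripper_force: 97.2
```

{"api": "play_rows", "payload": {"rows": "0 0 -0.001 0 0 0;0 0 -0.002 0 0 0;0 0 -0.002 0 0 0;0 0 -0.002 0 0 0"}}

```text
clock: 13.62
eef_pos: [0.4827, 0.1519, 0.1026]
eef_rot: [0.001, -0.491, 0.871, -0.001]
ft_force: [0.9, -1.3, -0.7]
opening: 0.0624
gripper_force: 97.8
```

{"api": "play_rows", "payload": {"rows": "0 0 -0.001 0 0 0;0 0 -0.002 0 0 0;0 0 -0.002 0 0 0;0 0 -0.002 0 0 0"}}

```text
clock: 13.95
eef_pos: [0.4819, 0.152, 0.0998]
eef_rot: [0.001, -0.491, 0.871, -0.0]
ft_force: [1.2, -2.6, 2.0]
opening: 0.0625
gripper_force: 98.0
```

```bash
python3 st.py
```

```text
13.95 pos [0.4819 0.152  0.0998] yaw 58.81 tilt [ 0.0016 -0.0001] F [ 1.2 -2.6  2. ] T [-0.797 -0.47   0.078] e6 -0.036 op 0.0625
```

{"api": "play_rows", "payload": {"rows": "0 0 0 0 0 1.5;0 0 0 0 0 3;0 0 0 0 0 3"}}

```text
clock: 14.2
eef_pos: [0.4816, 0.1519, 0.0997]
eef_rot: [0.0, -0.514, 0.858, -0.0]
ft_force: [1.2, -2.5, 3.2]
opening: 0.0626
gripper_force: 98.2
```

```bash
python3 st.py
```

```text
14.2 pos [0.4816 0.1519 0.0997] yaw 61.85 tilt [ 0.001  -0.0003] F [ 1.2 -2.5  3.2] T [-0.995 -0.376 -0.077] e6 0.388 op 0.0626
```

{"api": "play_rows", "payload": {"rows": "0 0 0 0 0 1.5;0 0 0 0 0 3;0 0 0 0 0 3"}}

```text
clock: 14.45
eef_pos: [0.4815, 0.1517, 0.0997]
eef_rot: [0.0, -0.536, 0.844, -0.0]
ft_force: [0.4, -2.8, 4.1]
opening: 0.0618
gripper_force: 98.2
```

```bash
python3 st.py
python3 - <<'E'
from h import *
i=arm.camera_info("wrist");w=arm.camera("wrist");cv2.imwrite("pics/w5f.png",w)
for f in("w3","w4f","w5f"):
    p=cv2.imread(f"pics/{f}.png")[200:262,200:330:2];h=cv2.cvtColor(p,cv2.COLOR_BGR2HSV).astype(int)
    am=(h[...,0]<16)&(h[...,1]>140)&(h[...,2]>60);dk=h[...,2]<45
    for r in range(0,62,3):print(r+200,"".join("A" if am[r,c] else "k" if dk[r,c] else "w" if h[r,c,1]<60 and h[r,c,2]>110 else "." for c in range(65)))
    print()
E
```

```text
14.45 pos [0.4815 0.1517 0.0997] yaw 64.8 tilt [ 0.0006 -0.0006] F [ 0.4 -2.8  4.1] T [-1.313 -0.236 -0.091] e6 0.445 op 0.0618
200 ............wwwwwww.........AAAAAAAA.wwwwwwwwwwwwwwwwwwwwwwwww...
203 ..........wwwwwwww......AAAAAAAAAAAAAAwwwwwwwwwwwwwwwwwwwwwwwwww.
206 .........wwwwwwww....AAAAAAAAAAAAAAAAAA.wwwwwwwwwwwwwwwwwwwwwwwww
209 ........wwwwwww....AAAAAAAAAAAAAAAAAAAAA.wwwwwwwwwwwwwwwwwwwwwwww
212 .......wwwwwww...AAAAAAAAAAAAAAAAAAAAAAAA.wwwwwwwwwwwwwwwwwwwwwww
215 ......wwwwwww..AAAAAAAAAAAAAAAAAAAAAAAAAAA.wwwwwwwwwwwwwwwwwwwwww
218 .....wwwwwww..AAAAAAAAAAAAAAAAAAAAAAAAAAAAA.wwwwwwwwwwwwwwwwwwwww
221 ....wwwwwww..AAAAAAAAAAAAAAAAAAAAAAAAAAAAAAAAA.wwwwwwwwwwwwwwwwww
224 ...wwwwwww..AAAAAAAAAAAAAAAAAAAAAAAA.kkk..AAAAAA.....wwwwwwwwwwww
227 ..wwwwwww..AAAAAAAAAAAAAAAAA.kkkkkkkkkkkkkkkkkkkkkk....www.wwwwww
230 .wwwwwww..AAAAAAAAAAAAAAkkkkkkkkkkkkkkkkkkkkkkkkkkkkkk......wwwww
233 wwwwwww..AAAAAAAAAAkkkkkkkkkkkkkkkkkkkkkkkkkkkkkkkkkkkkkkkk....ww
236 wwwwww...AAAAAAAA.kkkkkkkkkkkkkkkkkkkkkkkkkkkkkkkkkkkkkkkkkkk...w
239 wwww....AAAAAAkkkkkkkkkkkkkkkkkkkkkkkkkkkkkkkkkkkkkkkkkkkk
[... 2739 characters left out ...]

233 .......AAAAAAAAAAAAkkkkkkkkkkkkkkkkkkkkkkkkkkkkkkkkkkkkkkkk.wwwww
236 .......AAAAAAAAAA.kkkkkkkkkkkkkkkkkkkkkkkkkkkkkkkkkkkkkkkkkkk.www
239 ......AAAAAAAAkkkkkkkkkkkkkkkkkkkkkkkkkkkkkkkkkkkkkkkkkkkkkkkkkk.
242 ......AAAAAA.kkkkkkkkkkkkkkkkkkkkkkkkkkkkkkkkkkkkkkkkkkkkkkkkkkkk
245 ......AAAAAkkkkkkkkkkkkkkkkkkkkkkkkkkkkkkkkkkkkkkkkkkkkkkkkkkkkkk
248 .....AAAAkkkkkkkkkkkkkkkkkkkkkkkk.kkkkkkkkkk..kkkkkkkkkkkkkkkkkkk
251 .....AA.kkkkkkkkkkkkkkkkkkkkkkkkkkkkkkkkkkkkkkkkkkkkkkkkkkkkkkkkk
254 .....AAkkkkkkkkkkkkkkkkkkkkkkkkkkkkkkkkkkkkkkkkkkkkkkkkkkkkkkkkkk
257 ....kkkkkkkkkkkkkkkkkkkkkkkkkkkkkkkkkkkkkkkkkkkkkkkkkkkkkkkkkkkkk
260 ....kkkkkkkkkkkkkkkkkkkkkkkkkkkkkkkkkkkkkkkkkkkkkkkkkkkkkkkkkkkkk
```

{"api": "play_rows", "payload": {"rows": "0 0 0.001 0 0 0;0 0 0.002 0 0 0;0 0 0.002 0 0 0"}}

```text
clock: 14.75
eef_pos: [0.481, 0.1524, 0.101]
eef_rot: [-0.0, -0.535, 0.845, 0.0]
ft_force: [1.3, -1.7, -0.9]
opening: 0.0623
gripper_force: 97.8
```

{"api": "play_rows", "payload": {"rows": "0 0 0.001 0 0 0;0 0 0.002 0 0 0;0 0 0.002 0 0 0"}}

```text
clock: 15.0
eef_pos: [0.4812, 0.1523, 0.1033]
eef_rot: [0.0, -0.536, 0.844, 0.0]
ft_force: [0.8, -1.2, -1.2]
opening: 0.0621
gripper_force: 97.8
```

{"api": "play_rows", "payload": {"rows": "0 0 0.001 0 0 0;0 0 0.002 0 0 0;0 0 0.002 0 0 0"}}

```text
clock: 15.25
eef_pos: [0.4814, 0.1521, 0.1055]
eef_rot: [0.0, -0.536, 0.844, -0.0]
ft_force: [0.7, -1.2, -1.2]
opening: 0.0623
gripper_force: 97.8
```

```bash
python3 st.py
```

```text
15.25 pos [0.4814 0.1521 0.1055] yaw 64.79 tilt [0.0004 0.0002] F [ 0.7 -1.2 -1.2] T [-0.353 -0.247  0.003] e6 0.004 op 0.0623
```

{"api": "play_rows", "payload": {"rows": "0 0 0.004 0 0 0;0 0 0.008 0 0 0;0.0003 0 0.012 0 0 0;0.0005 0 0.016 0 0 0;0.0005 0 0.02 0 0 0;0.0005 0 0.0225 0 0 0;0.0005 0 0.0225 0 0 0;0.0005 0 0.0225 0 0 0;0.0005 0 0.0225 0 0 0"}}

```text
clock: 16.0
eef_pos: [0.4816, 0.152, 0.1276]
eef_rot: [-0.0, -0.536, 0.844, 0.0]
ft_force: [0.1, 0.3, -0.8]
opening: 0.0622
gripper_force: 97.9
```

```bash
python3 st.py
python3 - <<'E'
from h import *
i=arm.camera_info("wrist");np.save("w6.npy",i,allow_pickle=True)
cv2.imwrite("pics/w6.png",arm.camera("wrist"));p=arm.camera("scene");cv2.imwrite("pics/s6.png",p);cv2.imwrite("pics/t6.png",arm.camera("top"))
b=p[225:290,220:290];h=cv2.cvtColor(b,cv2.COLOR_BGR2HSV).astype(int)
for r in range(0,65):print(r+225,"".join("A" if x[0]<16 and x[1]>110 and x[2]>45 else "k" if x[2]<50 else "w" if x[1]<60 and x[2]>110 else "." for x in h[r]))
for n,q in(("rimL",[.482,.152,.1]),("capedge",[.482,.152,.12])):
    a=np.linspace(0,2*np.pi,60);P=np.array([proj("scene",np.array(q)+[.032*np.cos(t),.032*np.sin(t),0]) for t in a]);print(n,P.min(0),P.max(0))
E
```

```text
16.0 pos [0.4816 0.152  0.1276] yaw 64.79 tilt [-0.0004 -0.0001] F [ 0.1  0.3 -0.8] T [ 0.    -0.012 -0.019] e6 -0.0 op 0.0622
225 ......................kkkkkkkkkkkkkkkkk........kkk....................
226 ......................kkkkkkkkkkk.kkkkkk.......kkk....................
227 ......................kkkkkkkkkkkkkkkkkkk......kkk....................
228 .....................kkkkkkkkkkkkkkkkkkkk......kkk....................
229 ....................kkkkkkkkkkkkkkkkkkkkk.....kkkk....................
230 ..................kkkkkkkkkkkkkkkkkkkkkkk.....kkkk....................
231 .................kkkkkkkkkkkkkkkkkkkkkkkk.....kkkk....................
232 ................kkkkkkkkkkkkkkkkkkkkkkkkkkk.kkkkkk....................
233 ................kkkkkkkkkkkkkkkkkkkkkkkkkkkkkkkkkk....................
234 ...............kkkkkkkkkkkkkkkkkkkkkkkkkkkkkkkkkkk....................
235 ..............kkkkkkkkkkkkkkkkkkkkkkkkkkkkkkkkkkkk....................
236 ..............kkkkkkkkkkkkkkkkkkkkkkkkkkkkkkkkkkkk....................
237 ..............kkkkkkkkkkkkkkkkkkkkkkkkkkkkkkkkkkkk...................
[... 3326 characters left out ...]
...............wwwwwwwww..........................
283 .................................wwwwwwwww............................
284 ..............................wwwwwwwwwww.............................
285 ..............................wwwwwwwwww..............................
286 ...............................wwwwwww................................
287 .....wwwwww......................wwww.................................
288 ..wwwwwwwwww..........................................................
289 wwwwwwwwwwww..........................................................
rimL [233.55763356 243.93590098] [271.57846876 269.17024842]
capedge [233.02040595 234.97052754] [271.56974148 260.01051303]
```

Run:
```python
from h import *
def prof(f,us):
    h=cv2.cvtColor(cv2.imread(f"pics/{f}.png"),cv2.COLOR_BGR2HSV)[...,2]
    return [int(np.nonzero(h[240:285,u]<50)[0].max()+240) if (h[240:285,u]<50).any() else None for u in us]
us=range(236,251,2)
print(list(us),prof("scene0",us),prof("s6",us))
a=np.linspace(0,2*np.pi,720)
for z in(.088,.116,.118,.12,.122,.124):
    P=np.array([proj("scene",[.482+.032*np.cos(t),.152+.032*np.sin(t),z]) for t in a])
    print(z,[round(P[np.abs(P[:,0]-u)<.7][:,1].max(),1) for u in us])
t0,t6=cv2.imread("pics/top0.png"),cv2.imread("pics/t6.png")
d=cv2.absdiff(t0,t6).max(2)
for n,(x,y,w,g) in dict(tin=(225,160,35,35),tape=(160,172,55,30),glue=(185,272,55,24),teal=(278,208,38,38),green=(270,260,40,40)).items():print(n,(d[y:y+g,x:x+w]>60).mean().round(3))
```

```text
[236, 238, 240, 242, 244, 246, 248, 250] [266, 267, 268, 270, 271, 271, 272, 272] [252, 255, 256, 256, 257, 258, 258, 258]
0.088 [np.float64(268.8), np.float64(270.6), np.float64(271.9), np.float64(272.8), np.float64(273.5), np.float64(274.0), np.float64(274.3), np.float64(274.5)]
0.116 [np.float64(256.9), np.float64(258.4), np.float64(259.5), np.float64(260.3), np.float64(261.0), np.float64(261.4), np.float64(261.7), np.float64(261.9)]
0.118 [np.float64(256.0), np.float64(257.5), np.float64(258.6), np.float64(259.5), np.float64(260.0), np.float64(260.5), np.float64(260.8), np.float64(260.9)]
0.12 [np.float64(255.2), np.float64(256.7), np.float64(257.7), np.float64(258.5), np.float64(259.2), np.float64(259.6), np.float64(259.9), np.float64(260.0)]Traceback (most recent call last):
  File "<stdin>", line 9, in <module>
  File "h.py", line 8, in proj
    i=arm.camera_info(n);c=i['world_to_cam']@np.r_[p,1];return np.array([c[0]/c[2]*i['fx']+i['cx'],c[1]/c[2]*i['fy']+i['cy']])
ValueError: time passes only in moves, steps and waits
```

```bash
python3 - <<'E'
from h import *
def red(p):
    h=cv2.cvtColor(p,cv2.COLOR_BGR2HSV).astype(int);m=((h[...,0]<6)|(h[...,0]>174))&(h[...,1]>150)&(h[...,2]>70)
    v,u=np.nonzero(m);return m.sum(),u.min(),u.max(),v.min(),v.max(),u.mean().round(1),v.mean().round(1)
a=cv2.resize(cv2.imread("pics/s3.png"),(170,105),interpolation=cv2.INTER_AREA)
print(red(a[:,:95]))
for f in("s4f","s6"):print(f,red(cv2.imread(f"pics/{f}.png")[215:320,140:235]))
t0,t6=cv2.imread("pics/top0.png"),cv2.imread("pics/t6.png")
d=cv2.absdiff(t0,t6).max(2)
for n,(x,y,w,g) in dict(tin=(225,160,35,35),tape=(160,172,55,30),glue=(185,272,55,24),teal=(278,208,38,38),green=(270,260,40,40)).items():print(n,(d[y:y+g,x:x+w]>60).mean().round(3))
E
python3 st.py
```

```text
(np.int64(375), np.int64(56), np.int64(80), np.int64(61), np.int64(88), np.float64(67.8), np.float64(74.7))
s4f (np.int64(372), np.int64(56), np.int64(80), np.int64(60), np.int64(88), np.float64(67.8), np.float64(74.5))
s6 (np.int64(378), np.int64(56), np.int64(80), np.int64(61), np.int64(88), np.float64(67.8), np.float64(74.5))
tin 0.338
tape 0.794
glue 0.0
teal 0.0
green 0.0
16.15 pos [0.4816 0.152  0.1275] yaw 64.79 tilt [-0.0004 -0.0003] F [ 0.3  0.3 -1.2] T [ 0.025 -0.06  -0.038] e6 0.0 op 0.0618
```

```bash
python3 -c "
from workcell import arm
print(arm.hand_in())"
```

```text
the job is handed in; nothing more can be done
None
```

I handed the job in at about 16 s: the cover is home at its stop, and the unscrewed cap is held level over the jar about 2 cm above the rim. The first lift jammed, so I turned the cap about 6° more after it had let go, roughly 64° in all, and it then came off freely.

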